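Set the plaster mould under the needle, close it on its dowels and hold it pressed

TASK

Slide the carriage of the mould-closing station along its rails until the round brass mark on it sits under the tip of the fixed needle. Then fetch the matching upper mould half (the oblong one with a wooden bar on top), fit its two holes over the two dowels of the lower half so that it lies flush, and press it down until the sprung cradle has clearly sunk, more than halfway down its short travel. Finish while still pressing it down like that with the mark under the needle, and leave the other mould half and the pots and tools around where they are.

Things in the scene. Friction and masses are not known exactly. Their poses are not given: they have to be found in the camera images.
- station: mould-closing station fixed to the bench: dark wooden base 130 x 380 x 12 mm with two aluminium rails along its own y axis (rail tops 30 mm up) and, at its +x side, a steel post 93 mm high with a thin arm that reaches over the carriage and holds the needle. Origin on the bench, mid width, z up, turned by the station's yaw
- carriage (a joint): slide of the plywood carriage along the station's +y, m, 0 to 0.115 (mark under needle at about 0.100); friction about 3 N, stays where left. Centred between the rails, top 25 mm above the bench, axes as the station's. On it, along +y: grip block (92 mm before the cradle's centre), cradle with lower mould half, brass mark (85 mm after it)
- grip_block (a point): centre of the top of the upright wooden grip block on the carriage, by which it is slid: 18 mm wide across the rails (x), 30 mm along them (y), 45 mm high; its top is 70 mm above the bench. Between it and the lower mould half there are 17 mm free
- mark (a point): centre of the top of the brass mark on the carriage: a stud 10 mm across on a dark disc 24 mm across, 26.5 mm above the bench
- needle_tip (a point): lower tip of the fixed vertical steel needle, 34 mm above the bench, 7.5 mm above the mark when it sits beneath
- cradle (a joint): how far the sprung cradle with the lower mould half is pushed down, m, 0 (up) to 0.010 (on its stop). It gives from about 7 N (the upper half alone does not sink it), takes about 14.5 N for 5 mm and 22 N to reach the stop, the upper half's weight (3.5 to 5 N) counted in
- lower_face (a point): centre of the flat top of the lower mould half, a plaster block 76 (x) x 120 (y) x 40 mm in the cradle, axes as the station's; 81 mm above the bench with the cradle up. Two plaster dowels stand on it, 18 mm high, the top 8 mm tapered to half the diameter: thick, 14 mm, at y = +42 mm; thin, 10 mm, at y = -42 mm. A shallow rectangular hollow between them
- upper_half: loose upper mould half: plaster block 76 (x) x 120 (y) x 40 mm, 0.36 to 0.5 kg, origin at the centre of its underside. Through holes for the dowels: 16.5 mm at y = +42 mm, 12.5 mm at y = -42 mm. A wooden bar to grip stands on top. It starts flat on the bench, right way up, turned less than 0.6 rad from the station, big hole towards the thick dowel's side
- upper_bar (a point): centre of the top of the wooden bar on the upper half: 22 mm wide (x) x 46 mm long (y) x 34 mm high, in the middle of the block; its top is 74 mm above the block's underside
- other_half: half of another mould, to be left alone: square plaster block 84 x 84 x 40 mm with a similar wooden bar and two diagonal holes. It may lie on either side, swapped with the upper half. Origin under its centre
- jar: small white pottery jar with a cork lid, 44 mm across, 60 mm high, to be left alone. Origin under its centre
- bowl: blue bowl, 110 mm across, 50 mm high, to be left alone. Origin under its centre
- mug: terracotta mug, 72 mm across, 75 mm high, to be left alone. Origin under its centre
- brush: brush lying on the bench, to be left alone
- vase: small white vase, 84 mm across, 100 mm high, to be left alone. Origin under its centre
- stick: wooden stick 180 mm long, 12 mm thick, lying on the bench, to be left alone. Origin under its middle
- weight: steel disc weight, 60 mm across, 30 mm high, to be left alone. Origin under its centre
Things that resemble listed ones, but are neither listed nor needed, are in the scene too. What is shaped like the upper_half but red is not meant.

How it is judged (in metres and radians):
On the way, in this order (a step that is already met when the one before it is completed fails the run):
1. the brass mark sits under the needle tip (within 4 mm), carriage at rest (horizontal distance between mark and needle_tip below 0.004 m and velocity of joint carriage between -0.01 and 0.01 m/s), for 0.2 s.
2. the upper half lies flush on the lower half, dowels in its holes (horizontal distance between upper_half and lower_face below 0.003 m and z of upper_half in the frame of lower_face between -0.0025 and 0.0025 m and angle between the y axis of upper_half and the y axis of lower_face, either way round below 0.06 rad and angle between upper_half's own z axis and vertical below 0.05 rad), for 0.2 s.
At the end, for the whole second after the job is handed in: Still pressed by the robot: upper half flush on the lower (centres within 3 mm, gap under 2.5 mm, turned under 0.06 rad, tilt under 0.05), cradle more than 5 mm down, over 9 N between the halves, 3 N from the robot, upper half at rest, mark within 5 mm of the needle tip from above (all of step 2 and horizontal distance between mark and needle_tip below 0.005 m and value of joint cradle above 0.005 m and linear speed of upper_half below 0.05 m/s and contact force between upper_half and cradle above 9 N and contact force between any of the fingers, the arm and upper_half above 3 N); the arm keeps its last pose, push and grip.
It fails at once if the other mould half or one of the things around was moved by more than 30 mm (distance of any of other_half, jar, bowl, mug, brush, vase, stick, weight from where it was at the start of the episode above 0.03 m).
It also fails if it takes over 58 s, if anything falls off the work surface, if the arm or the gripper's body presses on something with over 40 N, if the wrist force passes 120 N, or if a joint passes its speed limit or range.

ROBOT

A 7-joint arm with a two-finger parallel gripper is mounted at the origin on the work surface. World frame = base frame: x ahead of the robot, y to its left, z up, the work surface at z = 0. Lengths are in m, angles in degrees, forces in N, time in s.
With the tool pointing down it reaches from about 0.425 to 0.95 m from the base axis. Payload 4.7 kg.
Tool frame: the origin (TCP) lies between the finger pads; the fingertips stand ahead of it and the grasp point (between the pads) lies 3 mm ahead of it (arm.tip_reach is the z of the fingertips in the tool frame, in m); z points along the fingers, y is the line along which they close (so a half turn about z gives the same grasp; the last joint's range is limited). The gripper opens to 85 mm and grips with 20 to 120 N. Pads are 22 mm wide; open, the fingers measure 114 mm over their backs; the gripper's body (76 mm by 85 mm) begins 54 mm behind the grasp point. The pads swing forward as they close: fully open they stand 13 mm farther back than shut.
Start: joints at [-73.104, 26.849, -2.785, 87.806, 1.381, 65.374, -4.715], TCP at [0.215, 0.64, 0.253] pointing down, gripper open.
Joint ranges: [-148.3, 148.3], [-19.14, 114.17], [-79.39, 73.82], [5.75, 140.21], [-59.74, 239.74], [12.07, 113.84], [-152.46, 152.46]. Speed limits (degrees/s): [147.25, 147.25, 180, 180, 180, 180, 180].

INTERFACE

Orientations are given as a 3x3 rotation matrix whose columns are the frame's x, y, z axes.
In Python, from plant import arm gives the robot as it stands.
- The arm moves only by the tool play_rows, never from a script. Its argument "increments" is a list that holds one entry, the list of rows, each a list of 5 numbers: the closure, from 0 (fully open) to 1 (shut), then the shift along the tool's x, y, z in cm, then the turn about the tool's z in degrees. In form: [[[jaw, dx, dy, dz, roll], ...]]. A call has 1 to 5 rows; each row shifts and turns the commanded pose from where the row before left it, along the tool's axes as they then stand; what a row does not reach is not made up. A row lasts 1/12 s, in which the tool goes at most 41.7 mm and 7.16 degrees, less where a joint would pass 70% of its speed; a pose out of reach is approached as far as the arm can. A call with a gripper value outside its range is refused whole. The fingers move at their own pace and stop on an object; the grip force is fixed at half the most. Time passes only in rows, so rows that do not move let the fingers close. It gives the time, the measured TCP pose, the force, the opening and the grip force at its end, in the units of the state.
- arm.sense(): the state, without advancing time (a new reading comes with each control period).
- arm.capture(name): name is "scene" or "top"; returns (picture, depth): 420x560x3 uint8, red, green, blue; 420x560 float32, m along the optical axis (not along the pixel's ray), 0 where there is no reading.
- arm.get_calibration(name): a dict with "fx", "fy", "cx", "cy" (pixels), "origin" and "rotation" of the camera in the world. Camera axes: x right, y down, z forward; pixel columns grow to the right and rows downward; lengths in m; the calibration is good to about 2 mm. A picture is of the moment at which its call begins. get_calibration takes no time and is no camera call.
- arm.close_job(): hands the job in; it is judged then, once.
The state is a dict: "t": time; "joints": joint angles; "qd": joint speeds; "joint_efforts": joint torques, N m; "ee_pos": TCP position; "eef_rot": TCP orientation; "wrist_force": force on the tool from outside, world axes, zero at the start; "torque": the same for the moment, N m; "width": finger opening in m; "grasp_force": force on a finger pad.
Only numpy, scipy, OpenCV 4.12 (cv2) and the standard library are available. Lean on these libraries where they do the work, as an engineer would, in place of code of your own. Each camera call takes 0.05 s, during which the arm holds its last target. There are 200 camera calls.

## Working session

There is one attempt and no reset: what is moved stays moved. The work goes in short steps, Python scripts to look and compute and a tool call to move; the robot and the scene stay as the last step left them, time stands still between calls to the robot, and variables do not carry over. Pictures are saved under pics/ and viewed, at most 10 in all, crops included, and the job is handed in when it is done.

Besides the shell and the picture viewer there is one more tool, called by a JSON object that holds its "name" and its "arguments". play_rows: Moves the arm, as the interface text tells. Its arguments: {"type":"object","properties":{"increments":{"type":"array","items":{"type":"array","items":{"type":"array","items":{"type":"number"}}}}},"required":["increments"]}

```bash
ls; mkdir -p pics; cat > h.py <<'E'
import numpy as np, cv2
from plant import arm
def cap(n,f):
    p,d=arm.capture(n); cv2.imwrite('pics/'+f+'.png',p[:,:,::-1]); np.save('pics/'+f+'.npy',d); return p,d
def w(n,d,u,v,r=1,z=None):
    c=arm.get_calibration(n); R=np.array(c['rotation']); o=np.array(c['origin'])
    ray=R@np.array([(u-c['cx'])/c['fx'],(v-c['cy'])/c['fy'],1])
    if z is not None: return o+ray*(z-o[2])/ray[2]
    q=d[v-r:v+r+1,u-r:u+r+1]; return o+ray*np.median(q[q>0])
E
python3 - <<'E'
from h import *
for n in('scene','top'):
    cap(n,n+'0'); c=arm.get_calibration(n); print(n,c)
s=arm.sense(); print(s['t'],s['ee_pos'],s['eef_rot'],s['width'],arm.tip_reach)
E
```

```text
pics
scene {'fx': 518.1496205169473, 'fy': 518.1496205169473, 'cx': 272.41937082041284, 'cy': 200.13118415056294, 'origin': array([ 1.61414985, -0.00283602,  0.8792641 ]), 'rotation': array([[ 6.72833346e-04,  5.90817098e-01, -8.06805245e-01],
       [ 9.99854665e-01, -1.41414923e-02, -9.52187644e-03],
       [-1.70351175e-02, -8.06681582e-01, -5.90740747e-01]])}
top {'fx': 403.3537182114164, 'fy': 403.3537182114164, 'cx': 275.4356333994697, 'cy': 205.82670743700817, 'origin': array([ 0.43116584, -0.01731668,  1.06195968]), 'rotation': array([[ 0.02296371, -0.99513741,  0.09578204],
       [-0.99912959, -0.01950691,  0.03687185],
       [-0.03482414, -0.09654538, -0.99471919]])}
0.1 [0.21456133 0.63949352 0.25237731] [[-9.48063189e-01  3.18081661e-01 -4.96040558e-04]
 [ 3.18082044e-01  9.48061766e-01 -1.64352467e-03]
 [-5.24979703e-05 -1.71594683e-03 -9.99998526e-01]] 0.08547853741953676 0.022
```

View pics/top0.png

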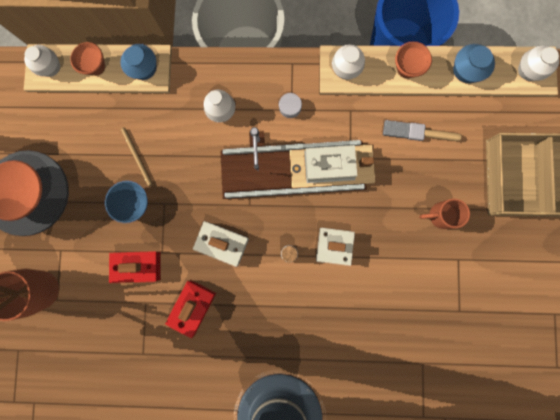

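View pics/scene0.png

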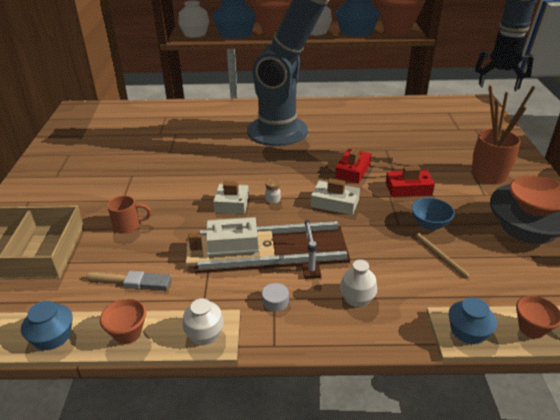

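```bash
python3 - <<'E'
import cv2
p=cv2.imread('pics/top0.png')[120:270,192:392]; cv2.imwrite('pics/crop1.png',cv2.resize(p,None,fx=4,fy=4,interpolation=cv2.INTER_CUBIC))
E
```

```text
(no output)
```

View pics/crop1.png

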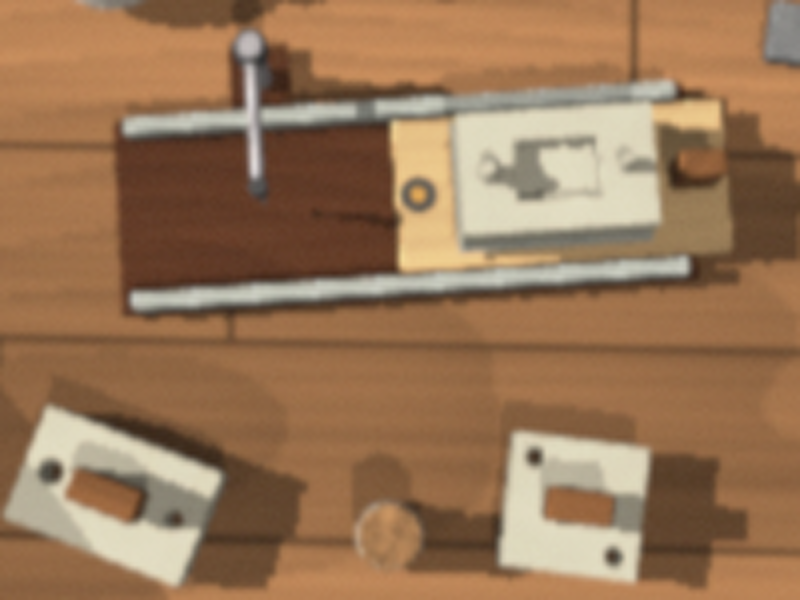

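```bash
python3 - <<'E'
from h import *
def q(u,v,z):return w('top',None,192+(u+.5)/4-.5,120+(v+.5)/4-.5,z=z)[:2]
def pr(n,p):print(n,np.round(p,4))
a=q(125,127,.03);b=q(675,90,.03);c=q(132,300,.03);d=q(690,265,.03)
for x,y in((b,a),(d,c)): e=x-y; print(np.linalg.norm(e),np.degrees(np.arctan2(*( (y-x)[[1,0]]))))
pr('mark',q(418,194,.0265)); pr('grip',q(700,165,.07)); pr('needle@.09',q(258,188,.09)); pr('needle@.085',q(258,192,.085));pr('post',q(248,45,.093))
t=[q(*k,.081) for k in((452,115),(652,103),(660,222),(462,238))]; m=np.mean(t,0);pr('lower',m); 
pr('len',[np.linalg.norm(t[0]-t[1]),np.linalg.norm(t[1]-t[2])])
e=t[0]-t[1]+t[3]-t[2]; print(np.degrees(np.arctan2(e[1],e[0])))
pr('thick',q(490,163,.095));pr('thin',q(628,157,.095))
k=[q(*k,.04) for k in((48,405),(223,472),(180,585),(5,515))]; pr('upper',np.mean(k,0)); pr('len',[np.linalg.norm(k[0]-k[1]),np.linalg.norm(k[1]-k[2])])
e=k[0]-k[1]+k[3]-k[2]; print('yaw y-axis',np.degrees(np.arctan2(e[1],e[0])))
B,S=q(50,472,.04),q(174,518,.04); pr('holes',(B,S)); print(np.linalg.norm(B-S),np.degrees(np.arctan2(*(B-S)[::-1]))); pr('mid',(B+S)/2); pr('bar',q(106,495,.074))
pr('jar',q(388,535,.06))
p,D=cap('scene','s1')
E
python3 - <<'E'
import cv2
p=cv2.imread('pics/scene0.png')[170:290,180:380]; cv2.imwrite('pics/crop2.png',cv2.resize(p,None,fx=4,fy=4,interpolation=cv2.INTER_CUBIC))
E
```

```text
0.35869834977766624 94.75019018016872
0.3599081223322361 94.66811184776591
mark [ 0.6304 -0.0305]
grip [ 0.6431 -0.2042]
needle@.09 [0.6203 0.0683]
needle@.085 [0.6188 0.0686]
post [0.7089 0.0766]
lower [ 0.6367 -0.1144]
len [0.1232 0.0743]
94.9978823745513
thick [ 0.637  -0.0729]
thin [ 0.642  -0.1562]
upper [0.4318 0.1589]
len [0.1202 0.0758]
yaw y-axis 70.22023991816874
holes [[0.4448 0.2001]
 [0.4176 0.12  ]]
0.08459516363630058 71.2286982634209
mid [0.4312 0.1601]
bar [0.431  0.1578]
jar [ 0.4105 -0.0154]
```

View pics/crop2.png

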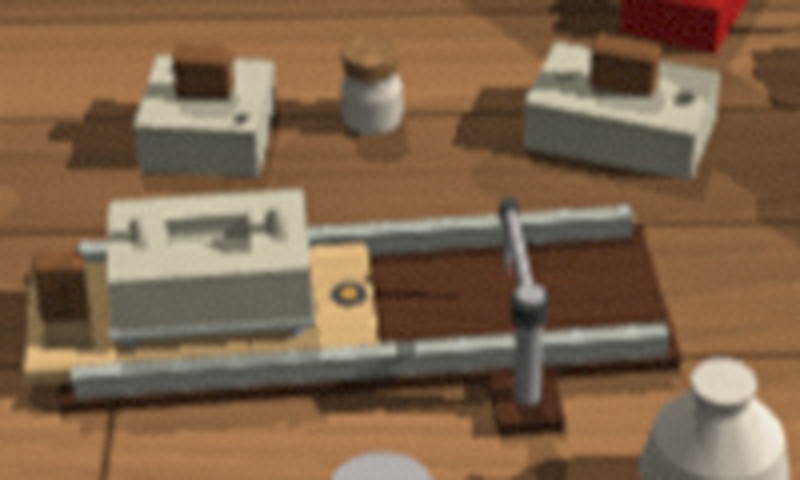

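The top view shows the carriage at about 0 with the mark about 99 mm short of the needle. The station yaw is about 4.8° and the upper half is on the left at (0.431, 0.159). I'll turn the tool to the station axes and go above the grip block.

{"name": "play_rows", "arguments": {"increments": [[[0,0,0,0,7],[0,0,0,0,7],[0,0,0,0,7],[0,0,0,0,7],[0,0,0,0,7]]]}}

```text
t: 0.57
ee_pos: [0.2146, 0.6397, 0.2529]
eef_rot: [[-0.589, 0.808, -0.0], [0.808, 0.589, -0.001], [-0.0, -0.001, -1.0]]
wrist_force: [-0.7, -0.3, -1.0]
width: 0.0855
grasp_force: 0.0
```

{"name": "play_rows", "arguments": {"increments": [[[0,0,0,0,7],[0,0,0,0,7],[0,0,0,0,7],[0,0,0,0,7],[0,0,0,0,3.7]]]}}

```text
t: 0.98
ee_pos: [0.2145, 0.6397, 0.2529]
eef_rot: [[-0.078, 0.997, -0.0], [0.997, 0.078, -0.001], [-0.001, -0.0, -1.0]]
wrist_force: [0.5, -0.7, -0.1]
width: 0.0855
grasp_force: 0.0
```

{"name": "play_rows", "arguments": {"increments": [[[0,-3.5,1.43,0,0],[0,-3.5,1.43,0,0],[0,-3.5,1.43,0,0],[0,-3.5,1.43,0,0],[0,-3.5,1.43,0,0]]]}}

```text
t: 1.4
ee_pos: [0.3008, 0.4696, 0.253]
eef_rot: [[-0.083, 0.997, -0.0], [0.997, 0.083, -0.0], [-0.0, -0.0, -1.0]]
wrist_force: [-0.0, 0.1, 0.2]
width: 0.0852
grasp_force: 0.0
```

{"name": "play_rows", "arguments": {"increments": [[[0,-3.5,1.43,0,0],[0,-3.5,1.43,0,0],[0,-3.5,1.43,0,0],[0,-3.5,1.43,0,0],[0,-3.5,1.43,0,0]]]}}

```text
t: 1.82
ee_pos: [0.3866, 0.3011, 0.2533]
eef_rot: [[-0.083, 0.997, -0.0], [0.997, 0.083, 0.0], [0.0, -0.0, -1.0]]
wrist_force: [0.9, -0.1, 0.4]
width: 0.0857
grasp_force: 0.0
```

{"name": "play_rows", "arguments": {"increments": [[[0,-3.5,1.43,0,0],[0,-3.5,1.43,0,0],[0,-3.5,1.43,0,0],[0,-3.5,1.43,0,0],[0,-3.5,1.43,0,0]]]}}

```text
t: 2.23
ee_pos: [0.4722, 0.1327, 0.2534]
eef_rot: [[-0.083, 0.997, 0.0], [0.997, 0.083, 0.001], [0.001, 0.0, -1.0]]
wrist_force: [0.2, 0.1, 0.1]
width: 0.0855
grasp_force: 0.0
```

{"name": "play_rows", "arguments": {"increments": [[[0,-3.5,1.43,0,0],[0,-3.5,1.43,0,0],[0,-3.5,1.43,0,0],[0,-3.5,1.43,0,0],[0,-3.5,1.43,0,0]]]}}

```text
t: 2.65
ee_pos: [0.5581, -0.0356, 0.2532]
eef_rot: [[-0.083, 0.997, -0.0], [0.997, 0.083, 0.0], [0.0, -0.0, -1.0]]
wrist_force: [0.2, 1.1, 0.7]
width: 0.0855
grasp_force: 0.0
```

{"name": "play_rows", "arguments": {"increments": [[[0,-3.5,1.43,0,0],[0,-3.5,1.43,0,0],[0,-3.5,1.43,0,0],[0,-3.5,1.43,0,0],[0,-3.5,1.43,0,0]]]}}

```text
t: 3.07
ee_pos: [0.6439, -0.2039, 0.2528]
eef_rot: [[-0.083, 0.997, -0.001], [0.997, 0.083, 0.001], [0.001, -0.001, -1.0]]
wrist_force: [0.5, 0.9, 0.4]
width: 0.0857
grasp_force: 0.0
```

{"name": "play_rows", "arguments": {"increments": [[[0,0,0,3,0],[0,0,0,3,0],[0,0,0,3,0],[0,0,0,2,0],[0,0,0,0,0]]]}}

```text
t: 3.48
ee_pos: [0.6404, -0.2008, 0.1378]
eef_rot: [[-0.083, 0.997, -0.01], [0.997, 0.083, 0.003], [0.004, -0.009, -1.0]]
wrist_force: [-1.1, 0.8, -0.3]
width: 0.0854
grasp_force: 0.0
```

```bash
cat >> h.py <<'E'
def go(x,y,z,ang=None):
    s=arm.sense(); R=np.array(s['eef_rot']); d=np.array([x,y,z])-s['ee_pos']
    a=np.degrees(np.arctan2(R[1,1],R[0,1])); print('t',round(s['t'],2),'pos',np.round(s['ee_pos'],4),'yang',round(a,2),'tilt',np.round(R[:2,2],4),'F',np.round(s['wrist_force'],1),'w',round(s['width'],4))
    if ang is not None:
        print('roll',round(a-ang,2)); c,n=np.cos(np.radians(ang)),np.sin(np.radians(ang)); R=np.array([[-n,c,0],[c,n,0],[0,0,-1]])
    print('tool cm (after roll)',np.round(R.T@d*100,2))
E
python3 -c "
from h import *
go(.643,-.204,.062,4.8)"
```

```text
t 3.48 pos [ 0.6404 -0.2008  0.1378] yang 4.76 tilt [-0.0097  0.0029] F [-1.1  0.8 -0.3] w 0.0854
roll -0.04
tool cm (after roll) [-0.34  0.23  7.58]
```

{"name": "play_rows", "arguments": {"increments": [[[0,-0.2,0.1,1.5,0],[0,0,0,1.5,0],[0,0,0,0,0],[0,0,0,0,0]]]}}

```text
t: 3.82
ee_pos: [0.6449, -0.2045, 0.1137]
eef_rot: [[-0.083, 0.997, 0.0], [0.997, 0.083, -0.0], [-0.0, 0.0, -1.0]]
wrist_force: [1.0, 0.1, 0.7]
width: 0.0855
grasp_force: 0.0
```

```bash
python3 -c "
from h import *
go(.643,-.204,.060,4.8)"
```

```text
t 3.82 pos [ 0.6449 -0.2045  0.1137] yang 4.75 tilt [ 0.0004 -0.0001] F [1.  0.1 0.7] w 0.0855
roll -0.05
tool cm (after roll) [ 0.06 -0.19  5.37]
```

{"name": "play_rows", "arguments": {"increments": [[[0,0,-0.2,1.8,0],[0,0,0,1.8,0],[0,0,0,1.8,0],[0,0,0,0,0],[0.3,0,0,0,0]]]}}

```text
t: 4.23
ee_pos: [0.6431, -0.2046, 0.0601]
eef_rot: [[-0.083, 0.997, 0.001], [0.997, 0.083, -0.0], [-0.0, 0.001, -1.0]]
wrist_force: [0.5, -0.9, 0.3]
width: 0.0751
grasp_force: 0.0
```

{"name": "play_rows", "arguments": {"increments": [[[1,0,0,0,0],[1,0,0,0,0],[1,0,0,0,0],[1,0,0,0,0],[1,0,0,0,0]]]}}

```text
t: 4.65
ee_pos: [0.6454, -0.2044, 0.0607]
eef_rot: [[-0.083, 0.996, 0.006], [0.997, 0.083, -0.001], [-0.002, 0.006, -1.0]]
wrist_force: [7.5, -0.8, -0.2]
width: 0.0172
grasp_force: 60.5
```

```bash
python3 -c "
from h import *
go(.643-.0083,-.204+.0991,.060,4.8)"
```

```text
t 4.65 pos [ 0.6454 -0.2044  0.0607] yang 4.79 tilt [ 0.0063 -0.0012] F [ 7.5 -0.8 -0.2] w 0.0172
roll -0.01
tool cm (after roll) [10.01 -0.24  0.07]
```

{"name": "play_rows", "arguments": {"increments": [[[1,1,0.2,0,0],[1,2.2,0,0,0],[1,2.2,0,0,0],[1,2.2,0,0,0],[1,2,0,0,0]]]}}

```text
t: 5.07
ee_pos: [0.6376, -0.1102, 0.0607]
eef_rot: [[-0.082, 0.997, 0.003], [0.997, 0.082, -0.003], [-0.003, 0.003, -1.0]]
wrist_force: [1.4, -4.4, 1.8]
width: 0.0174
grasp_force: 61.8
```

{"name": "play_rows", "arguments": {"increments": [[[1,0,0,0,0],[1,0,0,0,0],[1,0,0,0,0]]]}}

```text
t: 5.32
ee_pos: [0.6374, -0.1069, 0.0606]
eef_rot: [[-0.084, 0.996, 0.001], [0.996, 0.084, 0.002], [0.002, 0.001, -1.0]]
wrist_force: [-1.2, 2.0, 6.3]
width: 0.017
grasp_force: 62.4
```

```bash
python3 - <<'E'
from h import *
go(.643-.0083,-.204+.0991,.060,4.8)
p,_=cap('scene','s2'); q,_=cap('top','t2')
a=cv2.resize(p[215:275,260:340],None,fx=7,fy=7,interpolation=cv2.INTER_CUBIC)[:,:,::-1]
b=cv2.resize(q[130:190,225:265],None,fx=7,fy=7,interpolation=cv2.INTER_CUBIC)[:,:,::-1]
cv2.imwrite('pics/c3.png',cv2.resize(np.hstack([a[:, :520],b]),None,fx=1,fy=1))
E
```

```text
t 5.32 pos [ 0.6374 -0.1069  0.0606] yang 4.83 tilt [0.0012 0.0021] F [-1.2  2.   6.3] w 0.017
roll 0.03
tool cm (after roll) [ 0.23 -0.25  0.06]
```

View pics/c3.png

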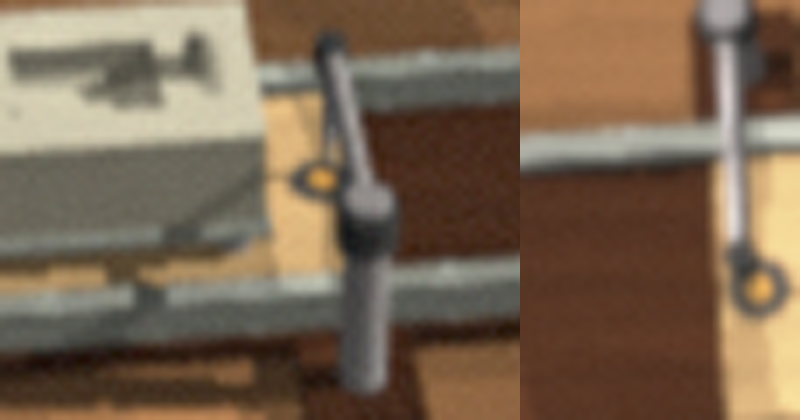

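```bash
python3 - <<'E'
from h import *
p=cv2.imread('pics/s2.png')[215:251,290:338]
cv2.imwrite('pics/c4.png',cv2.resize(p,None,fx=16,fy=16,interpolation=cv2.INTER_CUBIC))
print(w('top',0,259.3-.4,171.1-.4,z=.0265),[w('top',0,256,166.3,z=z) for z in(.08,.09)],w('scene',0,305.6,240,z=.0265))
E
```

```text
[0.62199023 0.0662977  0.0265    ] [array([0.62304335, 0.06946668, 0.08      ]), array([0.62108932, 0.0685829 , 0.09      ])] [0.62132283 0.06682663 0.0265    ]
```

View pics/c4.png

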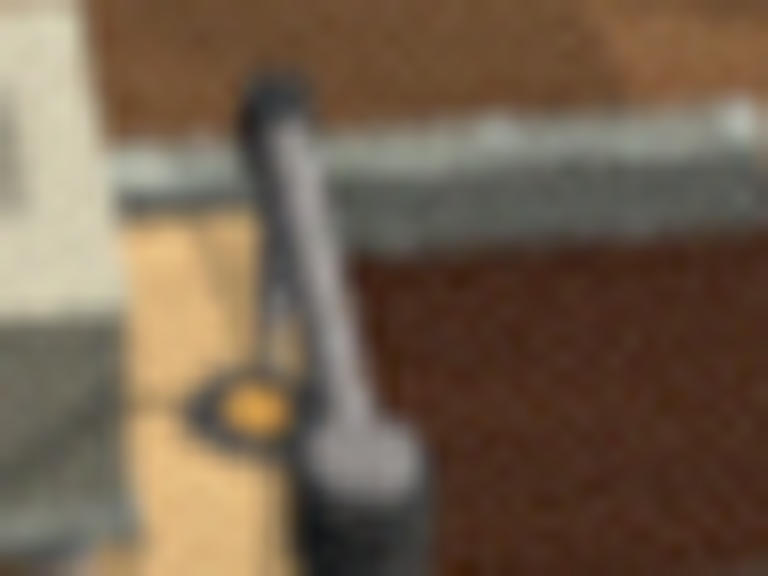

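Scene crop: the needle tip is at crop (268, 365) and the brass centre at (256, 409), so the mark is still about 2 mm short. I'll move +2 mm.

{"name": "play_rows", "arguments": {"increments": [[[1,0.2,0,0,0],[1,0,0,0,0],[1,0,0,0,0],[1,0,0,0,0],[1,0,0,0,0]]]}}

```text
t: 5.83
ee_pos: [0.6374, -0.1072, 0.0606]
eef_rot: [[-0.083, 0.997, 0.002], [0.997, 0.083, -0.0], [-0.0, 0.002, -1.0]]
wrist_force: [0.3, -0.5, 6.6]
width: 0.0174
grasp_force: 62.5
```

```bash
python3 - <<'E'
from h import *
go(.643-.0083,-.204+.0991,.060,4.8)
p,_=cap('scene','s3'); q,_=cap('top','t3')
for i in range(4):
    p=p.astype(float)+arm.capture('scene')[0]
p=(p/5).astype('uint8')
a=cv2.resize(p[215:251,290:325],None,fx=14,fy=14,interpolation=cv2.INTER_CUBIC)[:,:,::-1]
b=cv2.resize(q[150:186,245:265],None,fx=14,fy=14,interpolation=cv2.INTER_CUBIC)[:,:,::-1]
cv2.imwrite('pics/c5.png',np.hstack([a,b]))
E
```

```text
t 5.83 pos [ 0.6374 -0.1072  0.0606] yang 4.74 tilt [ 0.0021 -0.0002] F [ 0.3 -0.5  6.6] w 0.0174
roll -0.06
tool cm (after roll) [ 0.25 -0.25  0.06]
```

View pics/c5.png

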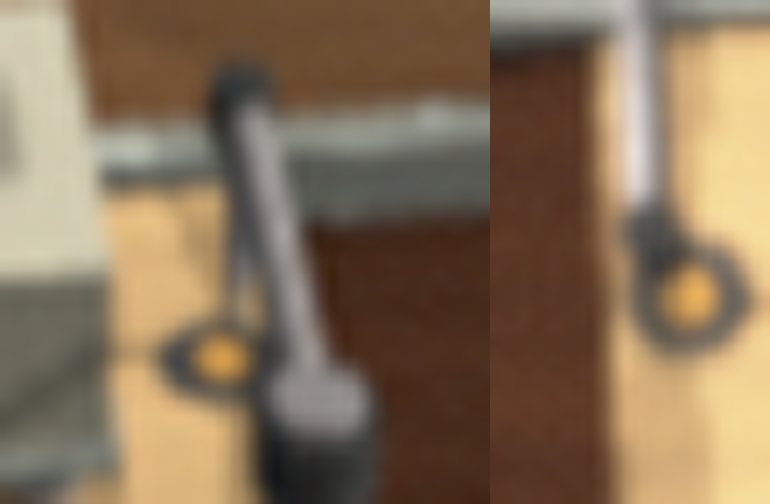

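{"name": "play_rows", "arguments": {"increments": [[[1,0.2,0,0,0],[1,0,0,0,0],[1,0,0,0,0]]]}}

```text
t: 6.38
ee_pos: [0.6373, -0.106, 0.0606]
eef_rot: [[-0.082, 0.997, 0.003], [0.997, 0.082, -0.001], [-0.002, 0.002, -1.0]]
wrist_force: [-0.3, -1.7, 7.3]
width: 0.0171
grasp_force: 62.5
```

```bash
python3 -c "
from h import *
go(.643-.0083,-.204+.0991,.060,4.8)"
```

```text
t 6.38 pos [ 0.6373 -0.106   0.0606] yang 4.72 tilt [ 0.0026 -0.0014] F [-0.3 -1.7  7.3] w 0.0171
roll -0.08
tool cm (after roll) [ 0.13 -0.25  0.06]
```

{"name": "play_rows", "arguments": {"increments": [[[1,0.12,0,0,0],[1,0,0,0,0],[1,0,0,0,0]]]}}

```text
t: 6.63
ee_pos: [0.6372, -0.105, 0.0606]
eef_rot: [[-0.082, 0.997, 0.003], [0.997, 0.082, -0.002], [-0.002, 0.003, -1.0]]
wrist_force: [-0.2, -1.7, 6.7]
width: 0.0171
grasp_force: 62.5
```

```bash
python3 - <<'E'
from h import *
go(.643-.0083,-.204+.0991,.060,4.8)
p=np.mean([arm.capture('scene')[0] for i in range(6)],0).astype('uint8')
q=np.mean([arm.capture('top')[0] for i in range(4)],0).astype('uint8')
a=cv2.resize(p[222:247,294:319],None,fx=20,fy=20,interpolation=cv2.INTER_CUBIC)[:,:,::-1]
b=cv2.resize(q[155:180,250:265],None,fx=20,fy=20,interpolation=cv2.INTER_CUBIC)[:,:,::-1]
cv2.imwrite('pics/c6.png',np.hstack([a,b]))
E
```

```text
t 6.63 pos [ 0.6372 -0.105   0.0606] yang 4.71 tilt [ 0.0027 -0.0017] F [-0.2 -1.7  6.7] w 0.0171
roll -0.09
tool cm (after roll) [ 0.04 -0.25  0.06]
```

View pics/c6.png

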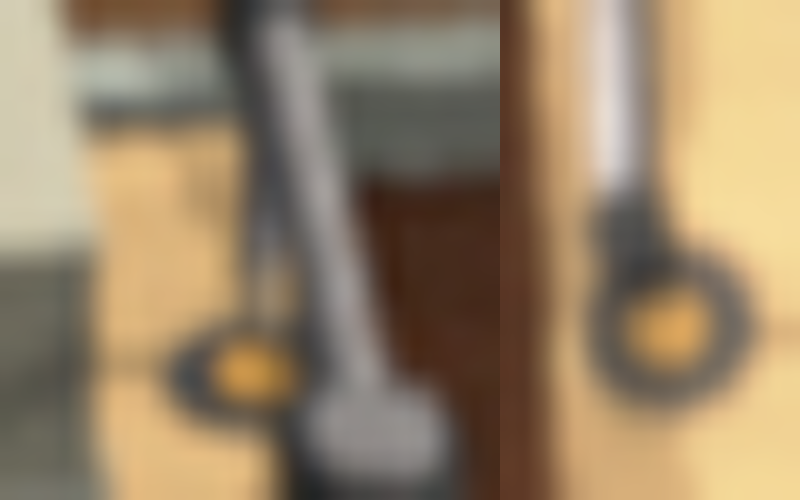

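The brass is now within about 1 mm of under the needle in both views. One last small nudge, then release and lift.

{"name": "play_rows", "arguments": {"increments": [[[1,0.1,0,0,0],[1,0,0,0,0],[1,0,0,0,0],[0.7,0,0,0,0],[0.5,0,0,0,0]]]}}

```text
t: 7.55
ee_pos: [0.6358, -0.1021, 0.059]
eef_rot: [[-0.083, 0.997, -0.001], [0.997, 0.083, 0.001], [0.001, -0.001, -1.0]]
wrist_force: [-0.4, -0.6, 0.8]
width: 0.0365
grasp_force: 0.0
```

{"name": "play_rows", "arguments": {"increments": [[[0,0,0,0,0],[0,0,0,0,0],[0,0,0,0,0],[0,0,0,-2,0],[0,0,0,-3,0]]]}}

```text
t: 7.97
ee_pos: [0.6338, -0.1016, 0.1066]
eef_rot: [[-0.083, 0.997, -0.007], [0.997, 0.083, 0.001], [0.001, -0.007, -1.0]]
wrist_force: [-0.1, 0.2, -0.7]
width: 0.0854
grasp_force: 0.0
```

{"name": "play_rows", "arguments": {"increments": [[[0,0,0,-4,0],[0,0,0,-4,0],[0,0,0,-4,0],[0,0,-3,-2,0],[0,0,-4,0,0]]]}}

```text
t: 8.38
ee_pos: [0.5707, -0.1086, 0.2544]
eef_rot: [[-0.085, 0.996, 0.012], [0.996, 0.085, -0.002], [-0.003, 0.011, -1.0]]
wrist_force: [-0.1, 0.3, -0.2]
width: 0.085
grasp_force: 0.0
```

{"name": "play_rows", "arguments": {"increments": [[[0,0,-4,0,5],[0,0,-4,0,5],[0,0,-4,0,5],[0,0,0,0,5],[0,0,0,0,5]]]}}

```text
t: 8.8
ee_pos: [0.4439, -0.1074, 0.2491]
eef_rot: [[0.351, 0.936, -0.0], [0.936, -0.351, 0.004], [0.003, -0.002, -1.0]]
wrist_force: [1.2, -0.1, -0.4]
width: 0.0852
grasp_force: 0.0
```

```bash
python3 - <<'E'
from h import *
go(.4315,.1585,.15,-19.3)
p=np.mean([arm.capture('scene')[0] for i in range(4)],0).astype('uint8'); q,d=cap('top','t5')
q=np.mean([q]+[arm.capture('top')[0] for i in range(3)],0).astype('uint8')
b=cv2.resize(q[135:210,240:360],None,fx=6.5,fy=6.5,interpolation=cv2.INTER_CUBIC)[:,:,::-1]
cv2.imwrite('pics/c7.png',b)
np.save('pics/q5.npy',q); np.save('pics/p5.npy',p)
hsv=cv2.cvtColor(p,cv2.COLOR_RGB2HSV)[222:250,290:320]
m=(hsv[:,:,1]>140)&(hsv[:,:,2]>150)
v,u=np.nonzero(m); print(u.mean()+290,v.mean()+222,m.sum())
E
```

```text
t 8.8 pos [ 0.4439 -0.1074  0.2491] yang -20.53 tilt [-0.0004  0.0037] F [ 1.2 -0.1 -0.4] w 0.0852
roll -1.23
tool cm (after roll) [24.69 -9.96  9.91]
306.5 240.0 2
```

View pics/c7.png

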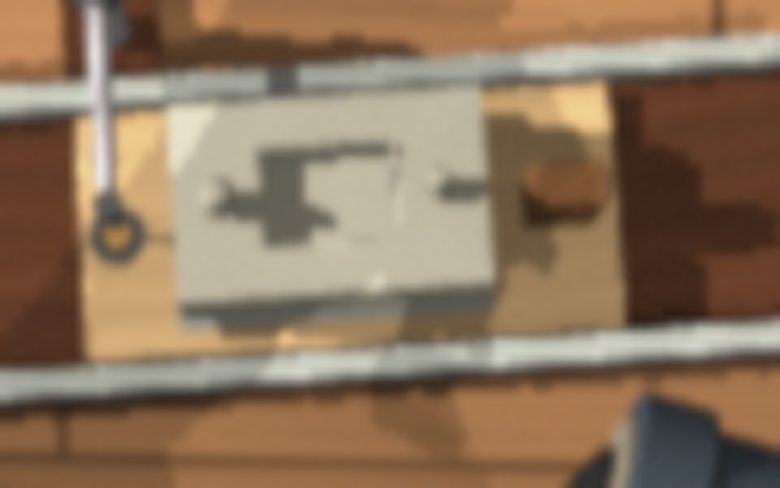

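```bash
python3 - <<'E'
from h import *
s=6.5
def q(u,v,z):return w('top',None,240+(u+.5)/s-.5,135+(v+.5)/s-.5,z=z)[:2]
m=q(117,236,.0265); e=np.array([-.0833,.9965]); print('mark',m,'lower',m-.085*e)
t=[q(*k,.081) for k in((168,105),(478,90),(494,290),(183,305))]; print('lower c',np.mean(t,0),np.linalg.norm(t[0]-t[1]),np.linalg.norm(t[1]-t[2]))
k=t[0]-t[1]+t[3]-t[2]; print(np.degrees(np.arctan2(k[1],k[0])))
a,b=q(212,192,.097),q(440,180,.097); print('dowels',a,b,(a+b)/2,np.linalg.norm(a-b))
p=np.load('pics/p5.npy')
for v in range(229,245): print(v,' '.join('%3d,%3d'%(p[v,u,0],p[v,u,2]) for u in range(300,314)))
E
```

```text
mark [0.6214457  0.06974014] lower [ 0.6285262  -0.01496236]
lower c [ 0.62770855 -0.01557662] 0.11810669677642084 0.07709460259223147
93.72513662109169
dowels [0.62574056 0.02867707] [ 0.63163585 -0.05629981] [ 0.6286882  -0.01381137] 0.0851811271763914
229 162, 95 168, 99 170, 99 184,104 190,107 173,101 101, 76  93, 91 142,136 172,163 144,136  93, 87  80, 75  84, 79
230 179, 98 180,100 181,102 184,103 189,105 171, 98  99, 74  83, 82 127,122 173,164 162,153 100, 91  71, 60  76, 66
231 176, 96 177, 99 176, 99 177, 98 180,100 163, 93  97, 74  78, 79 118,113 173,165 179,171 104, 92  57, 30  62, 35
232 171, 98 170, 95 171, 97 171, 97 172, 97 156, 90  97, 75  87, 86 112,108 164,157 180,170 114, 98  60, 28  58, 19
233 171,100 170, 95 169, 95 171, 97 172, 96 157, 90 101, 81  97, 95 108,103 148,141 175,165 131,114  76, 44  64, 23
234 170, 98 172, 97 172, 96 173, 97 173, 96 158, 92 107, 85 113,103 109, 96 136,129 169,160 147,131  86, 60  62, 21
235 171, 97 175, 99 172, 96 173, 98 174, 96 158, 90 118, 88 130,102 120, 92 125,116 169,161 168,154  97, 78  61, 22
236 168, 96 171, 95 170, 95 170, 
[... 310 characters left out ...]
, 50
239 145, 82 151, 85 146, 87 101, 70  76, 59 101, 57 129, 58 133, 59 118, 61  90, 77 126,123 171,161 159,145  97, 72
240 136, 79 139, 80 128, 79  75, 60  73, 56 122, 57 156, 58 159, 56 141, 58  98, 73 120,117 169,162 175,164 114, 97
241 161, 90 164, 94 135, 82  79, 63  65, 56 101, 55 132, 56 136, 54 123, 60 110, 91 141,136 168,160 172,163 145,133
242 170, 98 173, 97 158, 91 112, 73  82, 64  75, 59  87, 57  89, 57  88, 72 122,119 166,160 176,168 175,166 174,165
243 175,101 180,100 172, 97 155, 90 132, 81 112, 73 111, 72 100, 68  83, 77 126,123 169,162 179,170 176,168 179,171
244 177,103 181,102 180,100 175, 98 171, 97 163, 94 168, 97 145, 86  84, 67 100, 97 146,139 166,156 170,162 174,165
```

Brass centroid (306.6, 240) and needle tip (306.2, 236.5) in the scene view, so the mark sits under the needle. Now the upper half.

{"name": "play_rows", "arguments": {"increments": [[[0,3.5,-1.4,0,-1.2],[0,3.5,-1.4,0,0],[0,3.5,-1.4,0,0],[0,3.5,-1.4,0,0],[0,3.5,-1.4,1,0]]]}}

```text
t: 9.62
ee_pos: [0.4395, 0.0824, 0.2406]
eef_rot: [[0.326, 0.945, 0.004], [0.945, -0.326, 0.002], [0.003, 0.003, -1.0]]
wrist_force: [0.9, 0.2, -0.0]
width: 0.0856
grasp_force: 0.0
```

{"name": "play_rows", "arguments": {"increments": [[[0,3.5,-1.4,3,0],[0,3.5,-1.4,3,0],[0,0.2,-0.2,3,0],[0,0,0,0,0],[0,0,0,0,0]]]}}

```text
t: 10.03
ee_pos: [0.4334, 0.1474, 0.1565]
eef_rot: [[0.326, 0.945, -0.003], [0.945, -0.326, -0.003], [-0.004, -0.002, -1.0]]
wrist_force: [0.6, -0.4, 0.1]
width: 0.0854
grasp_force: 0.0
```

```bash
python3 -c "
from h import *
go(.4315,.1588,.067,-19.3)"
```

```text
t 10.03 pos [0.4334 0.1474 0.1565] yang -19.04 tilt [-0.0031 -0.0029] F [ 0.6 -0.4  0.1] w 0.0854
roll 0.26
tool cm (after roll) [ 1.01 -0.56  8.95]
```

{"name": "play_rows", "arguments": {"increments": [[[0,1.0,-0.55,2,0.25],[0,0,0,2.5,0],[0,0,0,2.5,0],[0,0,0,0,0],[0,0,0,0,0]]]}}

```text
t: 10.45
ee_pos: [0.4331, 0.1583, 0.0885]
eef_rot: [[0.333, 0.943, 0.0], [0.943, -0.333, -0.0], [0.0, 0.001, -1.0]]
wrist_force: [0.2, 0.6, 1.5]
width: 0.0851
grasp_force: 0.0
```

```bash
python3 -c "
from h import *
go(.4315,.1588,.067,-19.3)"
```

```text
t 10.45 pos [0.4331 0.1583 0.0885] yang -19.45 tilt [ 0.0005 -0.0002] F [0.2 0.6 1.5] w 0.0851
roll -0.15
tool cm (after roll) [-0.   -0.17  2.15]
```

{"name": "play_rows", "arguments": {"increments": [[[0,0,0,1.1,0],[0,0,0,1.0,0],[0,0,0,0,0],[0.4,0,0,0,0],[0.6,0,0,0,0]]]}}

```text
t: 10.87
ee_pos: [0.4328, 0.1595, 0.0674]
eef_rot: [[0.331, 0.944, 0.001], [0.944, -0.331, 0.001], [0.001, 0.001, -1.0]]
wrist_force: [-0.2, -0.2, -0.4]
width: 0.0641
grasp_force: 0.0
```

{"name": "play_rows", "arguments": {"increments": [[[1,0,0,0,0],[1,0,0,0,0],[1,0,0,0,0],[1,0,0,0,0],[1,0,0,0,0]]]}}

```text
t: 11.28
ee_pos: [0.4322, 0.1596, 0.0668]
eef_rot: [[0.331, 0.944, 0.0], [0.944, -0.331, 0.001], [0.001, -0.0, -1.0]]
wrist_force: [-1.0, 0.2, 6.3]
width: 0.0208
grasp_force: 59.7
```

```bash
python3 -c "
from h import *
go(.629,-.015,.2,4.8)"
```

```text
t 11.28 pos [0.4322 0.1596 0.0668] yang -19.3 tilt [0.0002 0.0006] F [-1.   0.2  6.3] w 0.0208
roll -24.1
tool cm (after roll) [-19.05  18.15 -13.32]
```

{"name": "play_rows", "arguments": {"increments": [[[1,0,0,-1,0],[1,0,0,-3,0],[1,0,0,-4,0],[1,0,0,-4,0],[1,0,0,-3,0]]]}}

```text
t: 11.7
ee_pos: [0.4322, 0.1589, 0.2189]
eef_rot: [[0.331, 0.944, 0.001], [0.944, -0.331, 0.0], [0.001, 0.001, -1.0]]
wrist_force: [0.6, 1.5, -4.7]
width: 0.0211
grasp_force: 60.0
```

{"name": "play_rows", "arguments": {"increments": [[[1,0,0,0,-5],[1,0,0,0,-5],[1,0,0,0,-5],[1,0,0,0,-5],[1,0,0,0,-4.1]]]}}

```text
t: 12.12
ee_pos: [0.4311, 0.1588, 0.2161]
eef_rot: [[-0.087, 0.996, -0.002], [0.996, 0.087, -0.001], [-0.001, -0.002, -1.0]]
wrist_force: [0.4, 0.2, -4.0]
width: 0.0213
grasp_force: 60.0
```

{"name": "play_rows", "arguments": {"increments": [[[1,-2,2,0,0],[1,-2.5,2.5,0,0],[1,-2.5,2.5,0,0],[1,-2.5,2.5,0,0],[1,-2.5,2.5,0,0]]]}}

```text
t: 12.53
ee_pos: [0.5618, 0.0487, 0.2159]
eef_rot: [[-0.084, 0.996, -0.002], [0.996, 0.084, -0.0], [-0.0, -0.002, -1.0]]
wrist_force: [-0.2, 1.5, -4.2]
width: 0.0213
grasp_force: 60.1
```

{"name": "play_rows", "arguments": {"increments": [[[1,-2.5,2.5,0,0],[1,-2,2,0,0],[1,-1.5,1,0,0],[1,-0.5,0,0,0],[1,0,0,0,0]]]}}

```text
t: 12.95
ee_pos: [0.621, -0.0126, 0.2156]
eef_rot: [[-0.08, 0.997, -0.003], [0.997, 0.08, -0.002], [-0.001, -0.003, -1.0]]
wrist_force: [-0.2, -0.4, -5.0]
width: 0.0209
grasp_force: 60.2
```

```bash
python3 - <<'E'
from h import *
go(.6295,-.015,.175,4.8)
p,d=cap('top','t6')
b=cv2.resize(p[110:230,215:375],None,fx=5,fy=5,interpolation=cv2.INTER_CUBIC)[:,:,::-1]
cv2.imwrite('pics/c8.png',b)
E
```

```text
t 12.95 pos [ 0.621  -0.0126  0.2156] yang 4.6 tilt [-0.0028 -0.0016] F [-0.2 -0.4 -5. ] w 0.0209
roll -0.2
tool cm (after roll) [-0.31  0.82  4.06]
```

{"name": "play_rows", "arguments": {"increments": [[[1,-0.25,0.4,1,-0.2],[1,0,0.4,1.5,0],[1,0,0,1.5,0],[1,0,0,0,0],[1,0,0,0,0]]]}}

```text
t: 13.42
ee_pos: [0.6289, -0.0108, 0.1745]
eef_rot: [[-0.089, 0.996, -0.004], [0.996, 0.089, 0.0], [0.001, -0.004, -1.0]]
wrist_force: [-0.0, 0.5, -3.6]
width: 0.0211
grasp_force: 60.1
```

```bash
python3 - <<'E'
from h import *
go(.629,-.015,.148,4.8)
q=np.mean([arm.capture('top')[0] for i in range(4)],0).astype('uint8'); p=np.mean([arm.capture('scene')[0] for i in range(4)],0).astype('uint8')
a=cv2.resize(p[190:270,195:315],None,fx=3.3,fy=3.3,interpolation=cv2.INTER_CUBIC)[:,:,::-1]
b=cv2.resize(q[130:210,240:360],None,fx=3.3,fy=3.3,interpolation=cv2.INTER_CUBIC)[:,:,::-1]
c=np.hstack([a,b]); print(c.shape); cv2.imwrite('pics/c9.png',c)
E
```

```text
t 13.42 pos [ 0.6289 -0.0108  0.1745] yang 5.08 tilt [-0.004   0.0003] F [-0.   0.5 -3.6] w 0.0211
roll 0.28
tool cm (after roll) [-0.41 -0.03  2.65]
(264, 792, 3)
```

View pics/c9.png

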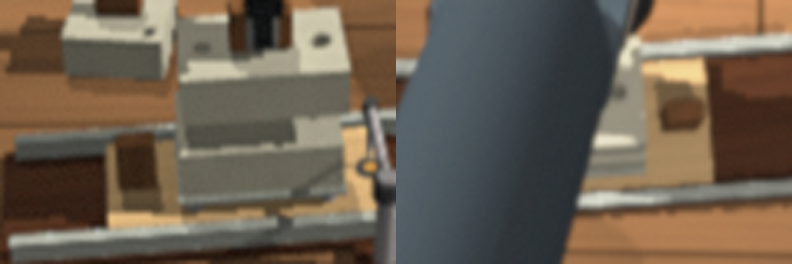

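{"name": "play_rows", "arguments": {"increments": [[[1,-0.4,0,0,0.3],[1,0,0,0,0],[1,0,0,0,0],[1,0,0,0,0]]]}}

```text
t: 14.15
ee_pos: [0.6305, -0.0163, 0.1764]
eef_rot: [[-0.082, 0.997, -0.0], [0.997, 0.082, 0.0], [0.0, 0.0, -1.0]]
wrist_force: [0.7, -1.3, -4.5]
width: 0.0214
grasp_force: 60.1
```

```bash
python3 - <<'E'
from h import *
go(.629,-.015,.148,4.8)
p=np.mean([arm.capture('scene')[0] for i in range(4)],0).astype('uint8'); cv2.imwrite('pics/s7.png',p[:,:,::-1])
go(.629,-.015,.148,4.8)
g=p.astype(int).sum(2)
for v in (226,229,240,244): print(v,'L',g[v,244:256],'R',g[v,294:306])
E
```

```text
t 14.15 pos [ 0.6305 -0.0163  0.1764] yang 4.68 tilt [-0.      0.0001] F [ 0.7 -1.3 -4.5] w 0.0214
roll -0.12
tool cm (after roll) [ 0.14 -0.14  2.84]
t 14.35 pos [ 0.6305 -0.016   0.1763] yang 4.71 tilt [-0.0001  0.0001] F [ 0.   0.1 -4.3] w 0.0212
roll -0.09
tool cm (after roll) [ 0.11 -0.14  2.83]
226 L [295 298 310 302 296 291 284 290 284 286 290 289] R [461 460 458 463 461 466 465 456 438 399 361 265]
229 L [327 331 341 335 304 256 230 230 233 226 236 230] R [465 466 467 469 455 463 494 499 507 544 563 516]
240 L [318 319 314 317 322 305 293 289 289 287 292 293] R [272 252 246 242 270 358 426 436 401 272 250 362]
244 L [317 311 311 311 318 306 286 285 288 288 286 288] R [283 298 298 280 301 403 503 536 537 535 516 487]
```

```bash
python3 - <<'E'
from h import *
p=cv2.imread('pics/s7.png').astype(int).sum(2)
c=arm.get_calibration('scene');R=c['rotation'];o=c['origin']
ex=np.array([.9965,.0833,0]);ey=np.array([-.0833,.9965,0]);C=np.array([.629,-.015,0])
def y(u,v):
    r=R@np.array([(u-c['cx'])/c['fx'],(v-c['cy'])/c['fy'],1]); k=(.038-(o-C)@ex)/(r@ex); P=o+k*r; return (P-C)@ey*1000,P[2]
def edge(row,a,b):
    s=p[row-1:row+2,a:b].mean(0); g=np.abs(np.gradient(s)); i=g.argmax(); k=slice(max(i-1,0),i+2); return a+(np.arange(len(s))[k]*g[k]).sum()/g[k].sum()
for v in (216,218,220,222,238,240,242,244):
    l,r=edge(v,243,256),edge(v,292,305); a,b=y(l,v),y(r,v); print(v,round(l,1),round(r,1),np.round([a[0],b[0],(a[0]+b[0])/2,b[0]-a[0],a[1]],3))
E
```

```text
216 246.2 303.6 [-63.466  69.851   3.193 133.317   0.145]
218 245.3 303.6 [-65.954  69.986   2.016 135.939   0.14 ]
220 247.8 303.6 [-60.451  70.253   4.901 130.705   0.133]
222 247.7 303.6 [-6.0840e+01  7.0320e+01  4.7400e+00  1.3116e+02  1.2700e-01]
238 243.3 299.0 [-7.35690e+01  5.99360e+01 -6.81600e+00  1.33505e+02  8.00000e-02]
240 248.8 298.9 [-6.07370e+01  5.98420e+01 -4.47000e-01  1.20579e+02  7.20000e-02]
242 248.8 298.9 [-6.10410e+01  5.99670e+01 -5.37000e-01  1.21008e+02  6.60000e-02]
244 243.3 299.0 [-7.44530e+01  6.03210e+01 -7.06600e+00  1.34774e+02  6.10000e-02]
```

{"name": "play_rows", "arguments": {"increments": [[[1,0.05,-0.1,0.5,-0.1],[1,0,0,0.5,0],[1,0,0,0.4,0],[1,0,0,0,0]]]}}

```text
t: 14.68
ee_pos: [0.6286, -0.0154, 0.1609]
eef_rot: [[-0.084, 0.996, -0.003], [0.996, 0.084, 0.0], [0.0, -0.003, -1.0]]
wrist_force: [0.2, 1.1, -3.8]
width: 0.0209
grasp_force: 60.2
```

```bash
python3 -c "
from h import *
go(.629,-.015,.148,4.8)"
```

```text
t 14.68 pos [ 0.6286 -0.0154  0.1609] yang 4.81 tilt [-0.0027  0.    ] F [ 0.2  1.1 -3.8] w 0.0209
roll 0.01
tool cm (after roll) [0.04 0.05 1.29]
```

{"name": "play_rows", "arguments": {"increments": [[[1,0,0,0.3,0],[1,0,0,0.3,0],[1,0,0,0,0]]]}}

```text
t: 14.93
ee_pos: [0.6291, -0.0156, 0.1557]
eef_rot: [[-0.084, 0.996, -0.001], [0.996, 0.084, 0.0], [0.0, -0.001, -1.0]]
wrist_force: [0.0, 0.4, -4.3]
width: 0.0214
grasp_force: 60.2
```

{"name": "play_rows", "arguments": {"increments": [[[1,0,0,0.2,0],[1,0,0,0.3,0],[1,0,0,0,0],[1,0,0,0,0]]]}}

```text
t: 15.27
ee_pos: [0.6294, -0.0156, 0.1512]
eef_rot: [[-0.084, 0.996, -0.0], [0.996, 0.084, 0.0], [0.0, -0.0, -1.0]]
wrist_force: [0.0, 0.3, -4.9]
width: 0.0209
grasp_force: 60.2
```

{"name": "play_rows", "arguments": {"increments": [[[1,0,0,0.3,0],[1,0,0,0,0],[1,0,0,0,0],[1,0,0,0,0],[1,0,0,0,0]]]}}

```text
t: 15.68
ee_pos: [0.6295, -0.0157, 0.1485]
eef_rot: [[-0.084, 0.996, 0.0], [0.996, 0.084, 0.0], [0.0, 0.0, -1.0]]
wrist_force: [-0.3, 0.2, -4.1]
width: 0.0213
grasp_force: 60.3
```

{"name": "play_rows", "arguments": {"increments": [[[1,0,0,0.3,0],[1,0,0,0,0],[1,0,0,0,0],[1,0,0,0,0],[1,0,0,0,0]]]}}

```text
t: 16.1
ee_pos: [0.6298, -0.0157, 0.1462]
eef_rot: [[-0.084, 0.996, 0.001], [0.996, 0.084, 0.0], [0.0, 0.001, -1.0]]
wrist_force: [-3.0, 1.5, 5.0]
width: 0.0211
grasp_force: 61.6
```

{"name": "play_rows", "arguments": {"increments": [[[1,0,0,0.3,0],[1,0,0,0,0],[1,0,0,0,0],[1,0,0,0,0],[1,0,0,0,0]]]}}

```text
t: 16.52
ee_pos: [0.6298, -0.0157, 0.1437]
eef_rot: [[-0.084, 0.996, 0.001], [0.996, 0.084, 0.001], [0.001, 0.001, -1.0]]
wrist_force: [-4.2, 0.7, 9.0]
width: 0.0212
grasp_force: 62.1
```

{"name": "play_rows", "arguments": {"increments": [[[1,0,-0.05,0.2,0],[1,0,0,0.15,0],[1,0,0,0,0],[1,0,0,0,0],[1,0,0,0,0]]]}}

```text
t: 16.93
ee_pos: [0.6298, -0.0157, 0.1411]
eef_rot: [[-0.084, 0.996, 0.002], [0.996, 0.084, 0.001], [0.001, 0.002, -1.0]]
wrist_force: [-4.4, 0.4, 12.7]
width: 0.0212
grasp_force: 62.7
```

```bash
python3 - <<'E'
from h import *
go(.629,-.015,.140,4.8)
p=np.mean([arm.capture('scene')[0] for i in range(4)],0).astype('uint8')
for v in range(232,244): print(v,' '.join('%3d,%3d'%(p[v,u,0],p[v,u,2]) for u in range(301,312)))
go(.629,-.015,.140,4.8)
E
```

```text
t 16.93 pos [ 0.6298 -0.0157  0.1411] yang 4.8 tilt [0.0021 0.001 ] F [-4.4  0.4 12.7] w 0.0212
roll -0.0
tool cm (after roll) [ 0.08 -0.07  0.11]
232 218,123 217,122 216,122 217,122 198,113 114, 83  85, 87 111,109 168,159 183,173 116,100
233 216,122 215,122 215,121 217,121 199,113 118, 89  97, 96 110,104 151,145 177,166 135,115
234 219,124 217,123 219,123 221,124 201,115 123, 92 118,104 121,103 139,131 174,164 151,131
235 221,125 218,123 218,123 220,123 202,115 138, 96 147,111 140,103 131,121 168,160 163,149
236 218,123 216,121 215,122 215,120 197,113 153,102 170,117 151,101 120,107 152,147 159,148
237 217,122 214,120 208,118 190,112 168,103 142, 98 162,114 142, 97 107, 93 129,126 151,141
238 215,120 210,120 178,107 138, 93 121, 85 126, 82 137, 92 123, 85  90, 82 109,108 147,137
239 197,112 188,111 129, 91  96, 76 131, 73 168, 76 175, 79 153, 76  93, 71  94, 94 143,135
240 183,105 162,101  98, 80  95, 72 160, 76 202, 77 207, 75 178, 70 106, 67  93, 92 136,131
241 206,116 173,105 105, 81  85, 72 132, 72 173, 74 175, 68 151, 70 106, 80 110,107 133,129
242 219,122 202,116 144, 93 103, 80  97, 76 106, 71 105, 63  91, 69 101, 97 132,128 141,135
243 225,127 221,124 195,115 166,102 143, 94 132, 87 106, 71  72, 65  97, 97 133,128 143,136
t 17.13 pos [ 0.6298 -0.0157  0.1411] yang 4.8 tilt [0.0022 0.001 ] F [-4.6  0.9 12.4] w 0.021
roll -0.0
tool cm (after roll) [ 0.08 -0.07  0.11]
```

{"name": "play_rows", "arguments": {"increments": [[[1,0,0,0.1,0],[1,0,0,0,0],[1,0,0,0,0],[1,0,0,0,0],[1,0,0,0,0]]]}}

```text
t: 17.55
ee_pos: [0.6298, -0.0158, 0.1403]
eef_rot: [[-0.084, 0.996, 0.002], [0.996, 0.084, 0.001], [0.001, 0.002, -1.0]]
wrist_force: [-4.7, 1.7, 14.4]
width: 0.0213
grasp_force: 62.7
```

```bash
python3 -c "
from h import *
go(.629,-.015,.140,4.8)
print(arm.close_job())"
```

```text
t 17.55 pos [ 0.6298 -0.0158  0.1403] yang 4.8 tilt [0.0021 0.0011] F [-4.7  1.7 14.4] w 0.0213
roll -0.0
tool cm (after roll) [ 0.08 -0.07  0.03]
the job is handed in; nothing more can be done
None
```

I handed the job in at 17.6 s with the mark within about 1 mm of under the needle, the upper half seated on both dowels, and the arm still pressing it about 7–8 mm down (from force and tool height). The hand-in returned no verdict.

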